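# Top the sieve tower and clamp it down on the shaker

### The arm

A 6-joint arm with a two-finger parallel gripper is mounted at the origin on a cart in front of the work surface, level with it; the furniture and walls round the work are solid. World frame = base frame: x ahead of the robot, y to its left, z up, the work surface at z = 0. Lengths are in mm, angles in degrees, forces in N, time in s.
With the tool pointing down it reaches from about 350 to 850 mm from the base axis. Payload 8.1 kg.
Tool frame: the origin (TCP) lies at the very end of the fingers, on their centre line; the grasp point (between the pads) lies 19 mm behind it; z points along the fingers, y is the line along which they close (so a half turn about z gives the same grasp; the last joint's range is limited). The gripper opens to 85 mm and grips with 20 to 120 N. Pads are 22 mm wide; open, the fingers measure 114 mm over their backs; the gripper's body (76 mm by 85 mm) begins 54 mm behind the grasp point. The pads swing forward as they close: fully open they stand 13 mm farther back than shut.
Start: joints at [-80.695, 7.471, 85.268, -0, 87.261, -4.893], TCP at [147.183, -581.672, 231.292] pointing down, gripper open.
Joint ranges: [-169.43, 169.43], [-51.17, 129.36], [1.28, 143.12], [-76.62, 256.62], [0, 156.53], [-152.29, 152.29]. Speed limits (degrees/s): [136.94, 136.94, 159.86, 180, 180, 180].

### API

Orientations are given as [roll, pitch, yaw] about the fixed x, y, z axes, in that order (R = Rz(yaw) Ry(pitch) Rx(roll)).
In Python, from bench import r gives the robot as it stands.
- The arm moves only by the shell command python3 -m jog 'ROWS' [FORCE]. ROWS is JSON, a list of rows, each a list of 7 numbers: the turn, a rotation vector about the tool's x, y, z in degrees, then the shift along the tool's x, y, z in mm, then the closure, from -1 (fully open) to 1 (shut), so that 0 is half open. A call has 1 to 5 rows; each row shifts and turns the commanded pose from where the row before left it, along the tool's axes as they then stand; what a row does not reach is not made up. A row lasts 1/10 s, in which the tool goes at most 50 mm and 8.59 degrees, less where a joint would pass 70% of its speed; a pose out of reach is approached as far as the arm can. A call is refused whole if a number of a shift passes 50 or a number of a turn 8.59, either way. A call with a gripper value outside its range is refused whole. The fingers move at their own pace and stop on an object; FORCE is the grip in N (left out, the last holds). Time passes only in rows, so rows that do not move let the fingers close. It gives the time, the measured TCP pose, the force, the opening and the grip force at its end, in the units of the state.
- r.sense(): the state, without advancing time (a new reading comes with each control period).
- r.snapshot(name): name is "scene" or "top" or "wrist"; returns a dict with "pixels" (400x640x3 uint8, red, green, blue), "fx", "fy", "cx", "cy" (pixels), "world_to_cam" (4x4, takes a point from world to camera coordinates); the wrist camera has in their place "hand_eye" (4x4, takes a point from camera to tool coordinates, whose origin is the TCP and whose axes are the flange's). Camera axes: x right, y up, looking along -z (the intrinsics and any distortion apply to the point x, -y, -z); pixel columns grow to the right and rows downward; lengths in mm; the calibration is good to about 2 mm. A picture is of the moment at which its call begins: read the wrist's pose just before it. There is no depth.
- r.hand_in(): hands the job in; it is judged then, once.
The state is a dict: "time": time; "joint_pos": joint angles; "qd": joint speeds; "joint_efforts": joint torques, N m; "tool_pos": TCP position; "tcp_rot": TCP orientation; "ft_force": force on the tool from outside, world axes, zero at the start; "wrist_torque": the same for the moment, N m; "finger_gap": finger opening in mm; "grip_force": force on a finger pad.
Only numpy, scipy, OpenCV 4.12 (cv2) and the standard library are available. Lean on these libraries where they do the work, as an engineer would, in place of code of your own. Each camera call takes 0.05 s, during which the arm holds its last target. There are 200 camera calls.

### The job

Put the loose brass sieve, right way up, on top of the sieve tower in the shaker's collar, so that its skirt nests in the mouth of the sieve below; lower it until you feel it seat instead of dropping it, because the tower's height is not known beforehand. Then take the hold-down arm by its black knob, swing it until it stops over the tower and ease it down until the sprung lid bears on the new sieve and its spring has given a few millimetres, not squashed to its stop. Leave the beaker, the dish and the timer where they stand.

Things in the scene. Friction and masses are not known exactly. Their poses are not given: they have to be found in the camera images.
- sieve_mid (a point): loose brass test sieve on the bench to the right of the shaker: ring 62 mm outside, 57 mm inside, 36 mm tall, about 0.13 kg. Its lowest 6 mm is a skirt tapering from 54 to 48 mm diameter that nests in a like sieve. This point: on its axis, 18 mm above its underside; z up. Grip across any diameter, finger tips at least 7 mm above the underside so that they clear the tower
- collar (a point): centre of the rim (60 mm above the bench) of the black collar, 82 mm across, on the white shaker (fixed, 194 x 190 mm, 46 mm high); on the axis of the tower. x points away from the control panel, y to its left. The tower is a nest of like brass sieves, fast in the collar; its open mouth is 15 to 60 mm above this point, how far is not told. A sieve nested on it adds 30 mm
- column (a point): centre of the top of the steel column (16 mm thick, top 250 mm above the bench) behind and left of the tower, 100 mm from the tower's axis; the hold-down arm turns about it and slides on it
- knob (a point): centre of the black round upright knob (28 mm diameter, 30 mm tall) on the head of the blue hold-down arm, 100 mm from the column's axis. An 11 mm neck below it stands on the arm's head, whose top is 25 mm below this point. The steel lid (64 mm) hangs on a spring straight under the knob, its underside 76 mm below this point when free
- clamp_arm (a joint): swing of the hold-down arm about the column, rad: 0 = against its stop, lid exactly over the tower; positive = swung away to the left, clockwise from above; 1.35 to 1.75 at the start. Turns with about 1 N at the knob and stays where left
- sleeve (a joint): height of the hold-down arm on the column, m, 0 = lowest, 0.085 = highest. A friction brake keeps it at any height where it is left: it takes about 4 N to push it down and 13 N to pull it up, and it holds against the lid's spring
- lid (a joint): how far the lid is pushed up against its spring, m: 0 = free, 0.015 = squashed to its stop. It begins to give at about 1.4 N, then 0.6 N per mm
- sieve: the loose sieve itself; origin at the centre of its underside, z up along its axis
- beaker: small glass beaker, 51 mm wide, 64 mm tall, on the bench near the loose sieve; origin at the centre of its underside
- petri_1: small closed petri dish, 58 mm across, 15 mm tall, lying on the bench; origin at the centre of its underside
- timer: small white bench timer, 62 x 66 x 21 mm, lying on the bench; origin at the centre of its underside
Not all that is in view belongs to the job. What is shaped like the sieve but green is not meant.

How it is judged (in metres and radians):
On the way, in this order (a step that is already met when the one before it is completed fails the run):
1. the loose sieve is nested level on the tower and let go, the arm still swung aside (horizontal distance between sieve_mid and collar below 0.003 m and angle between sieve's own z axis and vertical below 0.04 rad and linear speed of sieve below 0.02 m/s and contact force between the fingers and sieve below 0.1 N and value of joint clamp_arm above 0.8 rad), for 0.2 s.
2. the arm is swung over the tower with its lid still clear of the sieve (value of joint clamp_arm below 0.06 rad and value of joint lid below 0.001 m), for 0.1 s.
At the end, for the whole second after the job is handed in: The sieve sits nested on the tower, on its axis within 3 mm, level within 0.04 rad and at rest; the arm is over the tower (swing under 0.06 rad) and its lid bears on the sieve with the spring pushed in by 1.5 to 12 mm (horizontal distance between sieve_mid and collar below 0.003 m and angle between sieve's own z axis and vertical below 0.04 rad and linear speed of sieve below 0.01 m/s and value of joint clamp_arm below 0.06 rad and value of joint lid between 0.0015 and 0.012 m); the robot touches nothing.
It fails at once if the sieve is let go in the air and falls about a centimetre or more (contact force between the fingers and sieve below 0.1 N and linear speed of sieve above 0.45 m/s).
It fails at once if the lid's spring is squashed to its stop (value of joint lid above 0.0142 m).
It fails at once if the beaker, the dish or the timer is shifted by more than 2 cm (distance of any of beaker, petri_1, timer from where it was at the start of the episode above 0.02 m).
It also fails if it takes over 61 s, if anything falls off the work surface, if the arm or the gripper's body presses on something with over 40 N, if the wrist force passes 120 N, or if a joint passes its speed limit or range.

## Working session

There is one attempt and no reset: what is moved stays moved. The work goes in short steps, Python scripts to look and compute and a shell command to move; the robot and the scene stay as the last step left them, time stands still between calls to the robot, and variables do not carry over. Pictures are saved under pics/ and viewed, at most 10 in all, crops included, and the job is handed in when it is done.

```bash
mkdir -p pics; cat > h.py <<'E'
from bench import r
import numpy as np, cv2
def snap(n,f=None):
    s=r.sense(); d=r.snapshot(n); d['s']=s
    if f: cv2.imwrite('pics/'+f,cv2.cvtColor(d['pixels'],cv2.COLOR_RGB2BGR))
    return d
E
python3 - <<'E'
from h import *
for n in ('scene','top'):
    d=snap(n,n+'0.png'); print(n,[d[k] for k in d if k not in('pixels','s')], [k for k in d])
d=snap('wrist'); print(d['hand_eye']); print(d['s'])
a=cv2.imread('pics/scene0.png');b=cv2.imread('pics/top0.png')
E
```

```text
scene [395.98233863710044, 395.98233863710044, 322.7322257757256, 198.52965536893774, array([[-4.35480180e-01, -9.00197627e-01,  1.11575858e-03,
         2.13626791e+02],
       [ 4.23475534e-01, -2.03766732e-01,  8.82693373e-01,
        -3.70792632e+02],
       [-7.94371126e-01,  3.84867965e-01,  4.69948044e-01,
        -9.25884201e+02],
       [ 0.00000000e+00,  0.00000000e+00,  0.00000000e+00,
         1.00000000e+00]])] ['pixels', 'fx', 'fy', 'cx', 'cy', 'world_to_cam', 's']
top [519.8787569608781, 519.8787569608781, 327.3936747803306, 196.78884592515345, array([[ 1.54186585e-03, -9.99995152e-01,  2.70546510e-03,
        -2.51437190e+01],
       [ 9.78816614e-01,  2.06309986e-03,  2.04728551e-01,
        -5.63344725e+02],
       [-2.04733140e-01,  2.33249023e-03,  9.78815049e-01,
        -1.69265557e+03],
       [ 0.00000000e+00,  0.00000000e+00,  0.00000000e+00,
         1.00000000e+00]])] ['pixels', 'fx', 'fy', 'cx', 'cy', 'world_to_cam', 's']
[[ 4.40057044e-04  9.47298139e-01  3.20352996e-01  8.18012860e+01]
 [ 9.99999885e-01 -4.78355891e-04  4.08569692e-05 -5.59620899e-01]
 [ 1.91946474e-04  3.20352941e-01 -9.47298240e-01 -1.42988151e+02]
 [ 0.00000000e+00  0.00000000e+00  0.00000000e+00  1.00000000e+00]]
{'time': 0.1, 'joint_pos': array([-8.06953070e+01,  7.51061725e+00,  8.53230886e+01, -1.66092388e-03,
        8.72622879e+01, -4.89305866e+00]), 'qd': array([-0.02846847, -0.21977093, -0.00133563, -0.00935814,  0.00725728,
        0.01896364]), 'joint_efforts': array([ 2.33072002e-03, -5.70948064e+01, -5.01945841e+01, -1.33955473e-04,
        8.12048733e-03,  9.58182568e-06]), 'tool_pos': array([ 147.09206442, -581.17612664,  230.35057672]), 'tcp_rot': array([-1.79904215e+02, -6.53505282e-03,  1.41978269e+01]), 'ft_force': array([-0.01867451, -0.18398922, -0.1166384 ]), 'wrist_torque': array([-0.05728272,  0.00081538, -0.04649405]), 'grip_force': 0.0, 'finger_gap': 85.38469877678644}
```

View pics/scene0.png

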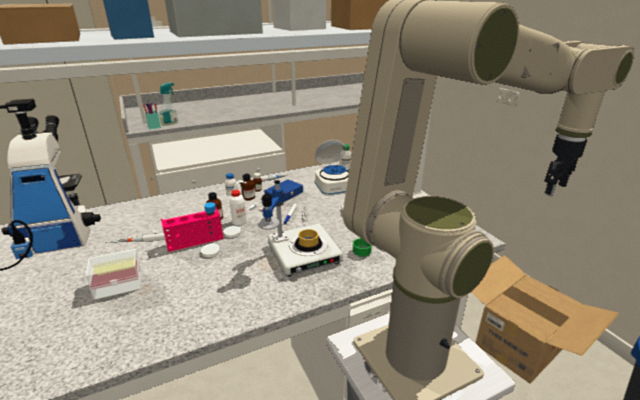

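View pics/top0.png

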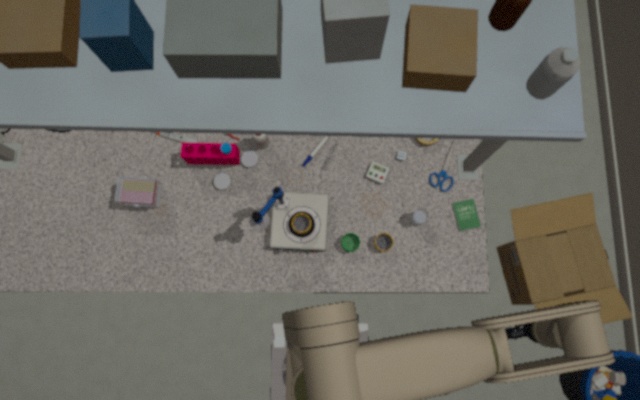

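Candidates in the top view:
- Brass ring at (384,242), right of the shaker.
- Green ring at (349,243), excluded by colour.
- Tower at (301,224), fast in the collar.
- Yellowish round thing at (428,140), half under the shelf.

By the description I choose (384,242). The beaker is at (419,217), the timer at (377,172) and the blue arm runs from (279,193) to (258,217). Next I'll take a close crop and measure.

```bash
cat >> h.py <<'E'
def ray(d,u,v):
    if 'hand_eye' in d:
        from scipy.spatial.transform import Rotation as R
        T=np.eye(4);T[:3,:3]=R.from_euler('xyz',d['s']['tcp_rot'],degrees=True).as_matrix();T[:3,3]=d['s']['tool_pos']
        M=T@d['hand_eye']
    else: M=np.linalg.inv(d['world_to_cam'])
    c=np.array([(u-d['cx'])/d['fx'],-(v-d['cy'])/d['fy'],-1])
    return M[:3,3],M[:3,:3]@c
def onz(d,u,v,z):
    o,k=ray(d,u,v); return (o+k*(z-o[2])/k[2]).round(1)
E
python3 - <<'E'
from h import *
d=snap('top')
for n,u,v,z in [('sieve',384,242,36),('collar',301,224,60),('tower',301,224,100),('green',349,243,36),('beaker',419,217,60),('yellow',428,140,20),('knobtop',258,217,230),('column',279,193,250),('timer',377,172,20),('cornerTL',272,194,46),('TR',327,194,46),('BR',327,250,46),('BL',270,249,46)]: print(n,onz(d,u,v,z))
im=cv2.imread('pics/top0.png')[150:270,215:445]
cv2.imwrite('pics/c1.png',cv2.resize(im,None,fx=3.45,fy=3.45,interpolation=cv2.INTER_CUBIC))
E
```

```text
sieve [ 413.6 -214.2   36. ]
collar [470.3  63.6  60. ]
tower [464.1  61.6 100. ]
green [410.1 -96.8  36. ]
beaker [ 494.7 -330.1   60. ]
yellow [ 776.7 -378.6   20. ]
knobtop [465.  184.7 230. ]
column [534.6 121.3 250. ]
timer [ 659.9 -196.7   20. ]
cornerTL [575.2 163.9  46. ]
TR [575.6 -22.8  46. ]
BR [385.4 -23.1  46. ]
BL [388.4 166.2  46. ]
```

View pics/c1.png

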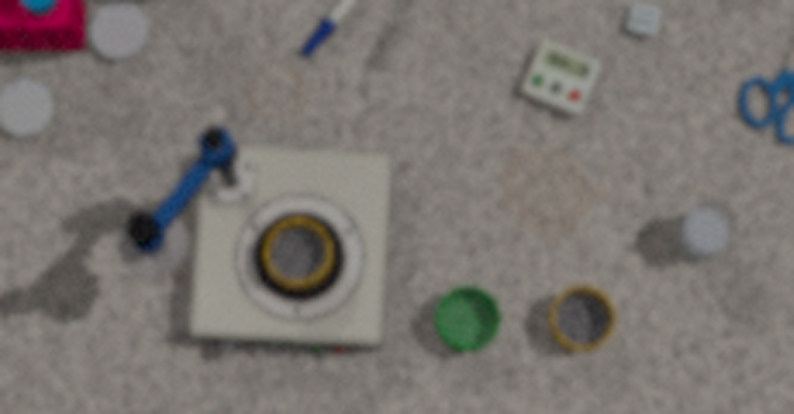

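The crop confirms the loose brass ring at crop (582,318), which is full-image (384,242). The green one beside it is the decoy. The column top is near (278,191) and the knob near (257,217). Now I'll turn and travel to above the sieve.

```bash
python3 -m jog '[[0,0,8,0,0,0,-1],[0,0,8,0,0,0,-1],[0,0,8,0,0,0,-1],[0,0,8,0,0,0,-1],[0,0,8,0,0,0,-1]]' 20; python3 -m jog '[[0,0,0,8,-45,8,-1],[0,0,0,8,-45,8,-1],[0,0,0,8,-45,8,-1],[0,0,0,8,-45,8,-1],[0,0,0,8,-45,8,-1]]'; python3 -m jog '[[0,0,0,8,-45,8,-1],[0,0,0,8,-45,8,-1],[0,0,0,8,-45,8,-1],[0,0,0,8,-45,8,-1],[0,0,0,8,-41,8,-1]]'; python3 - <<'E'
from h import *
d=snap('wrist','w1.png'); print(d['s']['tool_pos'],d['s']['tcp_rot'],d['fx'],d['cx'],d['cy'])
E
```

```text
time: 0.7
tool_pos: [147.1, -581.5, 231.0]
tcp_rot: [-180.0, 0.0, -26.1]
ft_force: [0.3, -0.2, -0.9]
finger_gap: 85.5
grip_force: 0.0
time: 1.2
tool_pos: [281.8, -394.9, 190.9]
tcp_rot: [-180.0, -0.0, -25.8]
ft_force: [0.6, -0.1, 0.5]
finger_gap: 85.3
grip_force: 0.0
time: 1.7
tool_pos: [414.2, -213.0, 151.1]
tcp_rot: [-180.0, -0.0, -25.8]
ft_force: [1.2, -1.3, 0.9]
finger_gap: 85.2
grip_force: 0.0
[ 414.16176624 -213.03826835  151.06894865] [-1.79996376e+02 -2.60164805e-02 -2.57866323e+01] 310.1907233764467 318.4589757396629 198.34846444031726
```

View pics/w1.png

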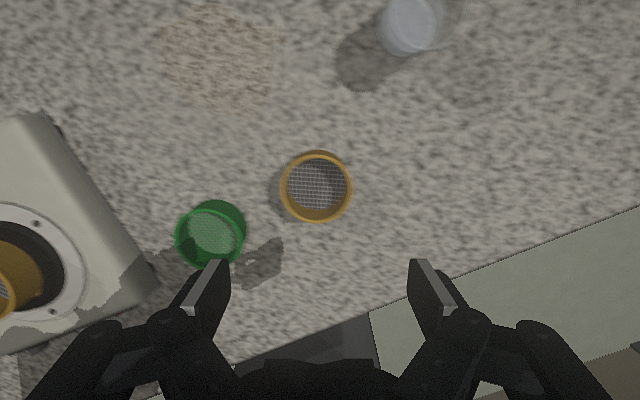

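The picture shows the loose sieve centred at about (316,187), open side and mesh up, with the green one at (211,233). I'll fit the rim.

```bash
cat >> h.py <<'E'
def brass(d,box,lo=(12,90,60),hi=(28,255,255)):
    u0,v0,u1,v1=box
    m=cv2.inRange(cv2.cvtColor(d['pixels'],cv2.COLOR_RGB2HSV),lo,hi)
    k=np.zeros_like(m);k[v0:v1,u0:u1]=m[v0:v1,u0:u1]
    c=max(cv2.findContours(k,cv2.RETR_EXTERNAL,cv2.CHAIN_APPROX_NONE)[0],key=cv2.contourArea)
    return k,c
E
python3 - <<'E'
from h import *
d=snap('wrist')
k,c=brass(d,(265,135,370,240))
P=c[:,0].astype(float)
for z in (36,18):
    Q=np.array([onz(d,u,v,z)[:2] for u,v in P]); (x,y),(a,b),t=cv2.fitEllipse(Q.astype(np.float32)); print(z,x,y,a,b,len(P))
print(cv2.fitEllipse(c), cv2.minEnclosingCircle(np.array([onz(d,u,v,36)[:2] for u,v in P],np.float32)))
E
```

```text
36 416.9049377441406 -214.6304473876953 61.5208625793457 66.3569564819336 206
18 411.7837219238281 -212.5806427001953 65.84512329101562 71.01659393310547 206
((325.5155334472656, 187.53445434570312), (71.16072082519531, 73.65831756591797), 178.5140380859375) ((417.4451599121094, -214.4736785888672), 33.468902587890625)
```

```bash
python3 - <<'E'
from h import *
d=snap('wrist'); print(d['s']['tool_pos'],d['s']['time'])
for im in (d['pixels'],cv2.imread('pics/w1.png')[:,:,::-1].copy()):
    k,c=brass({'pixels':im},(265,135,370,240)); print(cv2.boundingRect(c),cv2.fitEllipse(c)[0])
    hsv=cv2.cvtColor(im,cv2.COLOR_RGB2HSV); print(hsv[187,278:296].tolist())
E
```

```text
[ 414.8495259  -210.50574103  149.95710813] 1.8
(286, 150, 73, 74) (322.2624816894531, 186.86805725097656)
[[23, 23, 99], [27, 26, 97], [24, 27, 94], [15, 27, 95], [30, 24, 94], [27, 24, 94], [30, 20, 88], [30, 12, 88], [20, 112, 112], [21, 144, 158], [21, 143, 161], [20, 141, 154], [20, 110, 97], [20, 111, 94], [19, 127, 88], [20, 102, 105], [45, 6, 79], [4, 17, 122]]
(280, 150, 73, 74) (315.67987060546875, 186.93731689453125)
[[20, 74, 114], [19, 75, 116], [19, 108, 135], [20, 110, 125], [20, 115, 131], [21, 133, 127], [20, 133, 130], [20, 136, 122], [21, 96, 101], [18, 70, 105], [17, 68, 94], [19, 30, 92], [22, 32, 87], [12, 16, 81], [23, 20, 103], [18, 15, 83], [15, 13, 76], [15, 18, 84]]
```

```bash
python3 -m jog '[[0,0,0,0,0,0,-1],[0,0,0,0,0,0,-1]]' | head -3; cat >> h.py <<'E'
def ring(d,box,z):
    k,c=brass(d,box); Q=np.array([onz(d,u,v,z)[:2] for u,v in c[:,0].astype(float)],np.float32)
    return cv2.fitEllipse(Q)
def totool(s,p):
    from scipy.spatial.transform import Rotation as R
    return (R.from_euler('xyz',s['tcp_rot'],degrees=True).inv().apply(np.array(p)-s['tool_pos'])).round(1)
E
python3 - <<'E'
from h import *
d=snap('wrist'); s=d['s']; e=ring(d,(265,135,370,240),36); print(s['tool_pos'],e,totool(s,[*e[0],18]))
E
```

```text
time: 2.05
tool_pos: [413.0, -216.0, 151.6]
tcp_rot: [180.0, -0.0, -25.9]
[ 412.97791392 -215.95578529  151.57702929] ((416.9627380371094, -214.68565368652344), (61.55940246582031, 66.25897979736328), 62.96797180175781) [  3.   -2.9 133.6]
```

```bash
python3 -m jog '[[0,0,0,1,-2,35,-1],[0,0,0,0,0,35,-1],[0,0,0,0,0,30,-1],[0,0,0,0,0,25,-1],[0,0,0,0,0,15,-1]]'; python3 -m jog '[[0,0,0,0,0,5,-1],[0,0,0,0,0,0,-0.3],[0,0,0,0,0,0,0.1],[0,0,0,0,0,0,0.5],[0,0,0,0,0,0,1]]' 30;  python3 -m jog '[[0,0,0,0,0,0,1],[0,0,0,0,0,0,1],[0,0,0,0,0,0,1]]' 30
```

```text
time: 2.6
tool_pos: [413.3, -214.0, 9.2]
tcp_rot: [-180.0, 0.1, -25.9]
ft_force: [0.0, 0.3, 0.1]
finger_gap: 85.5
grip_force: 0.0
time: 3.1
tool_pos: [415.9, -214.4, 7.5]
tcp_rot: [180.0, -0.1, -25.8]
ft_force: [-0.4, -1.0, 2.3]
finger_gap: 61.6
grip_force: 33.4
time: 3.4
tool_pos: [416.0, -214.4, 7.5]
tcp_rot: [180.0, -0.1, -25.8]
ft_force: [-1.7, -1.5, 6.2]
finger_gap: 61.9
grip_force: 33.6
```

```bash
python3 -m jog '[[0,0,0,0,0,-10,1],[0,0,0,0,0,-30,1],[0,0,0,0,0,-40,1],[0,0,0,0,0,-40,1],[0,0,0,0,0,-40,1]]' ; python3 -m jog '[[0,0,0,-15,-32,-23,1],[0,0,0,-15,-32,0,1],[0,0,0,-15,-32,0,1],[0,0,0,-15,-32,0,1],[0,0,0,-14,-32,0,1]]';  python3 -m jog '[[0,0,0,0,0,0,1],[0,0,0,0,0,0,1],[0,0,0,0,0,0,1]]'; python3 - <<'E'
from h import *
d=snap('wrist','w2.png'); s=d['s']; print(s['tool_pos'],s['tcp_rot'])
E
```

```text
time: 3.9
tool_pos: [414.6, -213.0, 168.1]
tcp_rot: [-180.0, 0.0, -25.8]
ft_force: [0.6, -0.7, -1.4]
finger_gap: 61.3
grip_force: 33.6
time: 4.4
tool_pos: [417.6, -35.8, 189.8]
tcp_rot: [-180.0, -0.0, -25.8]
ft_force: [1.1, 0.3, -1.1]
finger_gap: 61.8
grip_force: 33.7
time: 4.7
tool_pos: [418.0, -37.9, 189.5]
tcp_rot: [180.0, -0.0, -25.8]
ft_force: [0.1, 0.1, -1.9]
finger_gap: 61.6
grip_force: 33.7
[418.04810333 -37.9180781  189.48848912] [ 1.79980805e+02 -9.80692542e-03 -2.58088157e+01]
```

View pics/w2.png

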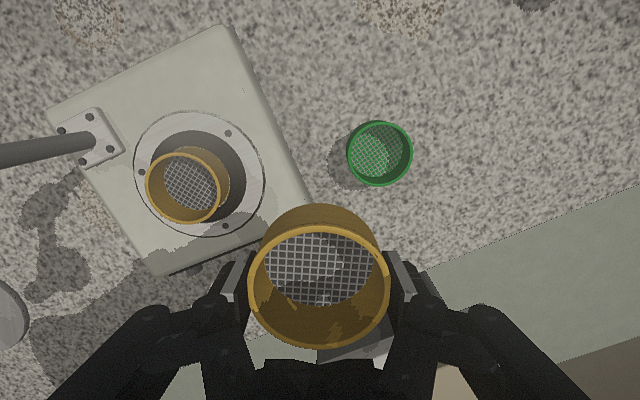

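The sieve hangs level in the fingers, its rim at about (319,287). The tower mouth is at about (184,187), inside the collar ring at (199,174). The column stands at the left (60,148). Next I'll fit the tower rim and triangulate it with the top view.

```bash
python3 - <<'E'
from h import *
d=snap('wrist'); s=d['s']
hsv=cv2.cvtColor(d['pixels'],cv2.COLOR_RGB2HSV)
print(s['tool_pos'])
print('row187',[(u,*hsv[187,u].tolist()) for u in list(range(140,156))+list(range(212,236))])
print('col184',[(v,*hsv[v,184].tolist()) for v in list(range(146,162))+list(range(205,230))])
k,c=brass(d,(125,120,250,240)); print(cv2.boundingRect(c),cv2.fitEllipse(c))
im=d['pixels'][130:245,120:275,::-1]; a=cv2.resize(im,None,fx=3.4,fy=3.4,interpolation=cv2.INTER_CUBIC)
t=snap('top'); b=cv2.resize(t['pixels'][195:255,265:340,::-1],None,fx=5,fy=5,interpolation=cv2.INTER_CUBIC)
o=np.zeros((400,800,3),np.uint8); o[:a.shape[0],:a.shape[1]][:391]=a[:391]; b=b[:,:270]; o[:b.shape[0],530:530+b.shape[1]]=b
cv2.imwrite('pics/c2.png',o)
E
```

```text
[418.0441256  -38.17468885 189.40345499]
row187 [(140, 20, 13, 172), (141, 15, 18, 171), (142, 16, 16, 174), (143, 15, 9, 173), (144, 21, 61, 150), (145, 20, 151, 149), (146, 20, 141, 159), (147, 21, 136, 163), (148, 20, 118, 108), (149, 21, 87, 70), (150, 18, 113, 104), (151, 19, 111, 103), (152, 19, 110, 104), (153, 20, 114, 103), (154, 20, 113, 104), (155, 19, 111, 108), (212, 25, 16, 98), (213, 17, 16, 109), (214, 13, 23, 78), (215, 10, 14, 55), (216, 21, 128, 128), (217, 20, 141, 164), (218, 21, 136, 173), (219, 20, 129, 144), (220, 19, 107, 100), (221, 20, 106, 96), (222, 19, 108, 102), (223, 20, 104, 98), (224, 18, 98, 99), (225, 20, 106, 94), (226, 18, 98, 99), (227, 21, 97, 100), (228, 21, 121, 116), (229, 21, 140, 159), (230, 15, 9, 54), (231, 18, 21, 60), (232, 18, 37, 69), (233, 19, 44, 64), (234, 27, 36, 64), (235, 18, 36, 70)]
col184 [(146, 19, 26, 108), (147, 21, 59, 125), (148, 21, 91, 138), (149, 20, 65, 118), (150, 20, 75, 119), (151, 20, 70, 116), (152, 19, 72, 114), (153, 21, 103, 149), (154, 20, 113, 172), (155, 21, 117, 159), (156, 21, 114, 147), (157, 30, 24, 84), (158, 21, 20, 90), (159, 15, 19, 108), (160, 17, 21, 108), (161, 18, 33, 93), (205, 0, 4, 69), (206, 13, 20, 90), (207, 20, 104, 123), (208, 19, 140, 113), (209, 20, 131, 107), (210, 20, 123, 110), (211, 21, 124, 111), (212, 19, 122, 107), (213, 19, 126, 105), (214, 20, 131, 107), (215, 21, 129, 107), (216, 20, 125, 106), (217, 20, 131, 103), (218, 19, 126, 103), (219, 21, 134, 103), (220, 20, 131, 101), (221, 20, 147, 134), (222, 21, 147, 166), (223, 21, 147, 153), (224, 21, 84, 149), (225, 12, 7, 175), (226, 19, 16, 172), (227, 20, 18, 173), (228, 22, 17, 167), (229, 22, 17, 168)]
(144, 151, 86, 74) ((185.52572631835938, 187.54055786132812), (69.33515167236328, 85.1202163696289), 99.79777526855469)
```

View pics/c2.png

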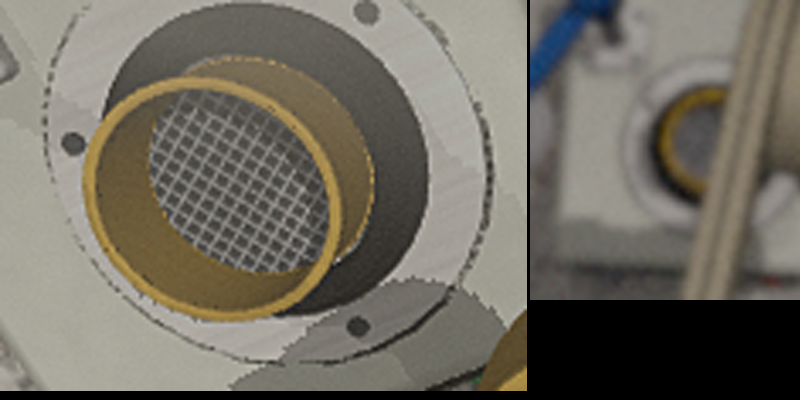

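```bash
python3 - <<'E'
from h import *
d=snap('wrist'); s=d['s']
hsv=cv2.cvtColor(d['pixels'],cv2.COLOR_RGB2HSV)
def fit(m,box):
    u0,v0,u1,v1=box; k=np.zeros_like(m);k[v0:v1,u0:u1]=m[v0:v1,u0:u1]
    v,u=np.nonzero(k);P=np.stack([u,v],1).astype(np.float32)
    for _ in range(6):
        e=cv2.fitEllipse(P); (cx,cy),(a,b),t=e; t=np.radians(t)
        q=(P-[cx,cy])@np.array([[np.cos(t),-np.sin(t)],[np.sin(t),np.cos(t)]]); rr=np.hypot(q[:,0]/a*2,q[:,1]/b*2)
        P=P[abs(rr-1)<max(.06,1.5*np.std(rr-1)) ] if _<5 else P
    return e,P
m=cv2.inRange(hsv,(15,100,128),(26,255,255))
e,P=fit(m,(130,140,224,232)); print(e,len(P))
for z in range(75,121,5):
    Q=np.array([onz(d,u,v,z)[:2] for u,v in P],np.float32); f=cv2.fitEllipse(Q); print(z,np.round(f[0],1),np.round(f[1],1))
# held sieve
e2,P2=fit(m,(235,215,405,360)); print('held',e2,len(P2))
for z in (212,217,222,227):
    Q=np.array([onz(d,u,v,z)[:2] for u,v in P2],np.float32); f=cv2.fitEllipse(Q); print(z,np.round(f[0],1),np.round(f[1],1),totool(s,[*f[0],z]))
# top
im=cv2.imread('pics/top0.png')[:,:,::-1].copy(); h=cv2.cvtColor(im,cv2.COLOR_RGB2HSV); mt=cv2.inRange(h,(12,100,80),(30,255,255))
et,Pt=fit(mt,(280,205,322,245)); print('top',et,len(Pt))
t=snap('top'); o1,k1=ray(d,*e[0]); o2,k2=ray(t,*et[0])
A=np.stack([k1,-k2],1); x=np.linalg.lstsq(A,o2-o1,rcond=None)[0]; print(o1+x[0]*k1,o2+x[1]*k2)
E
```

```text
((181.88331604003906, 188.31507873535156), (65.24246978759766, 75.94448852539062), 124.4525146484375) 722
75 [472.  67.] [62.3 62.4]
80 [472.3  64.2] [61.1 61.2]
85 [472.7  61.5] [59.9 60. ]
90 [473.1  58.8] [58.6 58.8]
95 [473.5  56. ] [57.4 57.5]
100 [473.9  53.3] [56.2 56.3]
105 [474.2  50.6] [55.  55.1]
110 [474.6  47.8] [53.8 53.9]
115 [475.   45.1] [52.6 52.7]
120 [475.4  42.4] [51.4 51.5]
held ((318.5631103515625, 286.4743347167969), (117.30399322509766, 138.2797088623047), 89.70648193359375) 1434
212 [415.  -36.7] [62.2 62.8] [ -3.4  -0.  -22.7]
217 [418.2 -38.3] [59.6 60.2] [  0.1  -0.  -27.7]
222 [421.3 -39.8] [57.1 57.6] [  3.6  -0.1 -32.7]
227 [424.5 -41.3] [54.5 54.9] [  7.2  -0.1 -37.7]
top ((301.011962890625, 222.59877014160156), (18.944015502929688, 19.003122329711914), 141.72561645507812) 70
[473.41847118  63.33297448  80.75794608] [471.82412634  62.59461797  80.47033094]
```

```bash
python3 -m jog '[[0,0,0,1,-30,0,1],[0,0,0,1,-30,0,1],[0,0,0,1,-30,10,1],[0,0,0,1,-24,20,1],[0,0,0,1,0,30,1]]' ; python3 -m jog '[[0,0,0,0,0,16,1],[0,0,0,0,0,8,1],[0,0,0,0,0,0,1],[0,0,0,0,0,0,1],[0,0,0,0,0,0,1]]'; python3 - <<'E'
from h import *
d=snap('wrist','w3.png'); s=d['s']; print(s['tool_pos'],s['ft_force'],totool(s,[472.6,62.3,85]))
E
```

```text
time: 5.45
tool_pos: [474.9, 65.0, 130.5]
tcp_rot: [-179.8, -0.2, -25.7]
ft_force: [0.5, -0.6, -2.6]
finger_gap: 61.1
grip_force: 33.9
time: 5.95
tool_pos: [473.3, 62.9, 106.7]
tcp_rot: [-179.9, -0.1, -25.8]
ft_force: [0.1, 0.7, -1.9]
finger_gap: 61.7
grip_force: 33.9
[473.31609956  62.8913316  106.74917665] [ 0.14012146  0.71290491 -1.88128116] [-0.4  0.9 21.7]
```

View pics/w3.png

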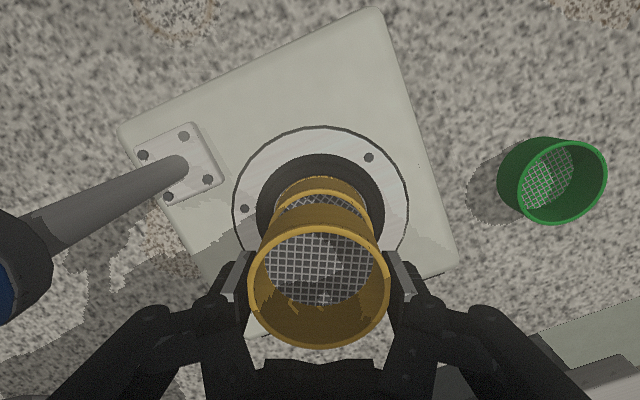

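The held sieve is at (319,287) and sits in line above the tower rim at (320,215). I'll trim by 1 mm and lower it, feeling for contact.

```bash
python3 -m jog '[[0,0,0,-1,1,4,1],[0,0,0,0,0,3,1],[0,0,0,0,0,2,1],[0,0,0,0,0,2,1],[0,0,0,0,0,0,1]]'|sed -n '2p;4p'; for i in 1 2; do python3 -m jog '[[0,0,0,0,0,1,1],[0,0,0,0,0,1,1],[0,0,0,0,0,0,1]]'|sed -n '2p;4p'; done
```

```text
tool_pos: [470.6, 62.7, 93.8]
ft_force: [0.2, 0.2, -1.3]
tool_pos: [470.9, 62.7, 92.2]
ft_force: [-0.0, -0.1, -1.3]
tool_pos: [470.8, 62.7, 90.1]
ft_force: [0.2, 0.4, -0.8]
```

```bash
python3 -m jog '[[0,0,0,1,0,0,1],[0,0,0,0,0,1,1],[0,0,0,0,0,1,1],[0,0,0,0,0,0,1]]'|sed -n '2p;4p'; for i in 1 2 ; do python3 -m jog '[[0,0,0,0,0,1,1],[0,0,0,0,0,0,1]]'|sed -n '2p;4p'; done
```

```text
tool_pos: [471.7, 62.2, 88.1]
ft_force: [0.4, 0.6, -2.1]
tool_pos: [471.7, 62.2, 87.2]
ft_force: [-0.4, 0.4, -1.3]
tool_pos: [471.7, 62.2, 86.2]
ft_force: [-0.3, -0.5, -1.3]
```

```bash
for i in 1 2 3; do python3 -m jog '[[0,0,0,0,0,1,1],[0,0,0,0,0,0,1]]'|sed -n '2p;4p'; done
```

```text
tool_pos: [471.9, 62.2, 85.8]
ft_force: [-3.4, 0.6, 4.0]
tool_pos: [472.0, 62.2, 85.7]
ft_force: [-8.7, -0.3, 14.8]
tool_pos: [472.0, 62.2, 85.6]
ft_force: [-13.9, 0.7, 23.0]
```

```bash
python3 -m jog '[[0,0,0,-1,0,-2,1],[0,0,0,0,0.5,-1,1],[0,0,0,0,0,0,1]]'|sed -n '2p;4p'; for i in 1 2 3; do python3 -m jog '[[0,0,0,0,0,1,1],[0,0,0,0,0,0,1]]'|sed -n '2p;4p'; done
```

```text
tool_pos: [471.0, 62.2, 86.4]
ft_force: [0.9, -0.2, -1.2]
tool_pos: [471.1, 62.2, 85.8]
ft_force: [-0.2, -0.1, 4.3]
tool_pos: [471.2, 62.2, 85.7]
ft_force: [-5.7, -0.6, 15.3]
tool_pos: [471.2, 62.2, 85.6]
ft_force: [-11.2, -1.1, 24.1]
```

Contact comes at the same height from two lateral positions, so it is seated. I'll relieve the force and release.

```bash
python3 -m jog '[[0,0,0,0,0,-2,1],[0,0,0,0,0,0,1]]' 20|sed -n '2p;4p'; python3 -m jog '[[0,0,0,0,0,0,0.3],[0,0,0,0,0,0,0],[0,0,0,0,0,0,-0.3],[0,0,0,0,0,0,-0.7],[0,0,0,0,0,0,-1]]';python3 -m jog '[[0,0,0,0,0,0,-1],[0,0,0,0,0,0,-1],[0,0,0,0,0,-20,-1],[0,0,0,0,0,-40,-1],[0,0,0,0,0,-50,-1]]'; python3 -m jog '[[0,0,0,-10,0,-50,-1],[0,0,0,-30,0,-30,-1],[0,0,0,-30,0,0,-1],[0,0,0,0,0,0,-1],[0,0,0,0,0,0,-1]]'; python3 - <<'E'
from h import *
d=snap('wrist','w4.png'); s=d['s']; print(s['tool_pos'],s['tcp_rot'])
E
```

```text
tool_pos: [471.2, 62.2, 85.7]
ft_force: [-1.4, 1.0, 7.5]
time: 10.1
tool_pos: [470.3, 62.2, 84.8]
tcp_rot: [180.0, 0.0, -25.8]
ft_force: [-0.3, -0.4, 0.4]
finger_gap: 84.2
grip_force: 0.0
time: 10.6
tool_pos: [468.7, 62.1, 194.1]
tcp_rot: [179.9, 0.3, -25.8]
ft_force: [0.4, 0.2, 0.1]
finger_gap: 85.5
grip_force: 0.0
time: 11.1
tool_pos: [407.8, 92.7, 274.4]
tcp_rot: [-180.0, -0.1, -25.7]
ft_force: [-0.2, 0.6, -0.1]
finger_gap: 85.5
grip_force: 0.0
[407.83769404  92.72672258 274.42281429] [-1.79978168e+02 -5.88600264e-02 -2.57491743e+01]
```

View pics/w4.png

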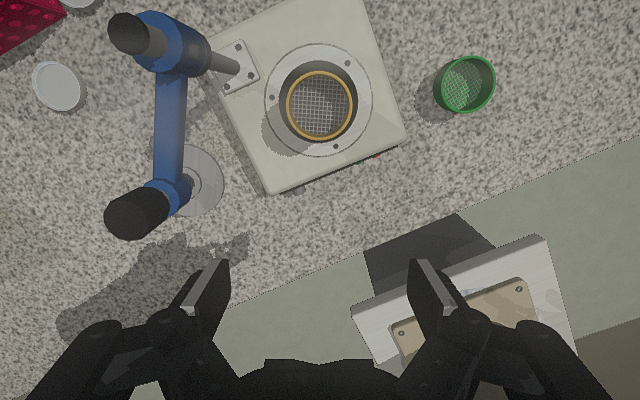

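The sieve sits in the tower at (319,105). The knob is the black cylinder whose top face is near (122,219), with the blue head at (172,195). I'll triangulate the knob roughly, then look from above it.

```bash
python3 - <<'E'
from h import *
d=snap('wrist'); s=d['s']; t=snap('top')
g=cv2.cvtColor(t['pixels'],cv2.COLOR_RGB2HSV)
m=(g[:,:,2]<45).astype(np.uint8); k=np.zeros_like(m);k[205:228,248:268]=m[205:228,248:268]
print(k.sum(),cv2.moments(k,True)['m10']/k.sum(),cv2.moments(k,True)['m01']/k.sum())
for ut in ((257,216.7),(256,216)):
    o1,k1=ray(d,122,219); o2,k2=ray(t,*ut)
    x=np.linalg.lstsq(np.stack([k1,-k2],1),o2-o1,rcond=None)[0]; a,b=o1+x[0]*k1,o2+x[1]*k2; p=(a+b)/2; print(a,b,totool(s,p))
E
```

```text
0 nan nan
[469.07069927 187.38015935 253.19895625] [462.2248663  184.83954455 251.69809658] [  11.2 -109.4   21.5]
[468.84683203 189.7306278  250.24126657] [464.72614406 188.18810502 249.32732212] [  11.  -112.5   24.2]<stdin>:5: RuntimeWarning: invalid value encountered in divide
```

```bash
python3 -m jog '[[0,0,0,2,0,-30,-1],[0,0,0,2,-28,-30,-1],[0,0,0,2,-28,-10,-1],[0,0,0,2,-28,0,-1],[0,0,0,2,-26,0,-1]]'|sed -n 1,2p;python3 -m jog '[[0,0,0,0,0,0,-1],[0,0,0,0,0,0,-1],[0,0,0,0,0,0,-1]]' | head -3; python3 - <<'E'
from h import *
d=snap('wrist','w5.png'); s=d['s']; print(s['tool_pos'],s['tcp_rot'],s['joint_pos'])
E
```

```text
time: 11.75
tool_pos: [466.1, 188.0, 344.0]
time: 12.05
tool_pos: [464.7, 186.5, 343.8]
tcp_rot: [179.9, 0.0, -25.8]
[464.69624369 186.4817577  343.78274358] [ 1.79937169e+02  4.11605449e-02 -2.58430260e+01] [ 1.60107252e+01 -8.98537099e+00  8.99665510e+01 -1.95821862e-02
  9.90914008e+01  1.31850647e+02]
```

View pics/w5.png

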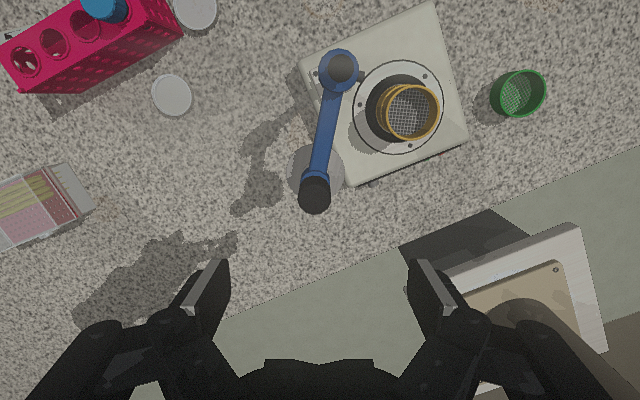

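The knob's top face is at about (314,197) and the column at (340,68). The nested sieve is at (410,110).

```bash
python3 - <<'E'
from h import *
d=snap('wrist'); s=d['s']
g=d['pixels'].max(2)
for v in range(168,220,3): print(v,g[v,290:340:2].tolist())
m=np.zeros_like(g);m[165:222,285:345]=(g<60)[165:222,285:345]
c=max(cv2.findContours(m.astype(np.uint8),cv2.RETR_EXTERNAL,2)[0],key=cv2.contourArea); print(cv2.boundingRect(c))
for z in (230,240,250): print(z,onz(d,314,197,z),totool(s,onz(d,314,197,z)),onz(d,340,68,250),[np.linalg.norm(onz(d,298,197,z)-onz(d,331,197,z))])
E
```

```text
168 [138, 137, 102, 102, 104, 105, 97, 103, 79, 60, 106, 122, 123, 119, 123, 124, 124, 123, 107, 151, 145, 139, 139, 137, 142]
171 [134, 93, 103, 104, 105, 104, 105, 66, 69, 71, 84, 115, 104, 105, 88, 68, 126, 117, 95, 118, 137, 140, 140, 141, 143]
174 [138, 99, 102, 103, 107, 104, 60, 71, 127, 125, 122, 122, 129, 126, 124, 123, 131, 92, 77, 101, 137, 140, 141, 138, 140]
177 [96, 104, 105, 109, 107, 111, 78, 129, 83, 50, 48, 46, 52, 46, 51, 44, 129, 131, 137, 70, 144, 130, 132, 145, 126]
180 [102, 104, 105, 106, 105, 80, 89, 53, 51, 53, 58, 51, 57, 53, 56, 53, 50, 46, 75, 113, 144, 132, 134, 135, 133]
183 [105, 101, 107, 104, 107, 80, 49, 58, 56, 51, 54, 53, 56, 55, 53, 52, 54, 55, 50, 94, 147, 129, 133, 131, 136]
186 [98, 101, 105, 108, 108, 51, 53, 57, 51, 61, 59, 59, 57, 60, 57, 61, 52, 55, 53, 53, 145, 132, 133, 129, 140]
189 [145, 104, 103, 107, 110, 57, 52, 60, 61, 54, 54, 58, 56, 58, 59, 59, 58, 64, 49, 53, 84, 137, 134, 132, 130]
192 [154, 136, 108, 106, 88, 55, 55, 54, 55, 57, 53, 59, 57, 55, 59, 56, 55, 52, 59, 53, 58, 134, 133, 131, 126]
195 [137, 114, 152, 174, 38, 58, 57
[... 640 characters left out ...]
54, 156, 162]
213 [164, 128, 141, 147, 111, 161, 151, 163, 153, 86, 59, 50, 53, 58, 60, 72, 169, 147, 107, 125, 158, 131, 147, 130, 115]
216 [157, 148, 129, 141, 140, 157, 109, 150, 153, 170, 132, 112, 160, 151, 132, 141, 154, 141, 174, 142, 142, 162, 163, 133, 121]
219 [128, 149, 153, 127, 141, 164, 116, 159, 145, 134, 158, 137, 132, 156, 163, 152, 118, 119, 153, 160, 116, 161, 158, 129, 143]
(297, 176, 34, 38)
230 [462.6 191.7 230. ] [ -4.1  -3.9 114.1] [546.7 129.7 250. ] [np.float64(28.80225685601734)]
240 [465.5 190.1 240. ] [ -0.8  -3.7 104.1] [546.7 129.7 250. ] [np.float64(27.77426866723945)]
250 [468.5 188.5 250. ] [ 2.6 -3.6 94.1] [546.7 129.7 250. ] [np.float64(26.56633207652123)]
```

```bash
python3 -m jog '[[0,0,0,1,-4,35,-1],[0,0,0,0,0,35,-1],[0,0,0,0,0,30,-1],[0,0,0,0,0,20,-1],[0,0,0,0,0,10,-1]]';  python3 -m jog '[[0,0,0,0,0,0,-1],[0,0,0,0,0,0,0],[0,0,0,0,0,0,1],[0,0,0,0,0,0,1],[0,0,0,0,0,0,1]]' 40; python3 -m jog '[[0,0,0,0,0,0,1],[0,0,0,0,0,0,1],[0,0,0,0,0,0,1]]' 40
```

```text
time: 12.65
tool_pos: [466.2, 189.5, 212.2]
tcp_rot: [179.9, 0.1, -25.8]
ft_force: [0.1, 0.4, 0.1]
finger_gap: 85.5
grip_force: 0.0
time: 13.15
tool_pos: [467.8, 190.6, 215.2]
tcp_rot: [-179.9, -0.1, -25.8]
ft_force: [-1.1, -1.0, 0.3]
finger_gap: 28.0
grip_force: 1.0
time: 13.45
tool_pos: [467.5, 190.5, 214.7]
tcp_rot: [-180.0, -0.0, -25.8]
ft_force: [-0.6, -0.0, 3.0]
finger_gap: 27.0
grip_force: 39.2
```

```bash
python3 -m jog '[[0,0,-4,0,0,0,1],[0,0,0,-2.7,13.7,0,1],[0,0,-8,0,0,0,1],[0,0,0,-2.7,13.7,0,1],[0,0,-4,0,0,0,1]]'; python3 -m jog '[[0,0,0,0,0,0,1]]'; python3 - <<'E'
from h import *
s=r.sense(); p=s['tool_pos'][:2]-[546.7,129.7]; print(np.hypot(*p),np.degrees(np.arctan2(p[1],p[0])),s['tcp_rot'][2])
E
```

```text
time: 13.95
tool_pos: [451.9, 166.1, 213.7]
tcp_rot: [-180.0, 0.2, -9.8]
ft_force: [-9.6, -1.9, 2.8]
finger_gap: 27.4
grip_force: 40.3
time: 14.05
tool_pos: [451.8, 165.8, 213.4]
tcp_rot: [179.9, 0.3, -9.7]
ft_force: [-10.4, 1.0, 4.0]
finger_gap: 26.7
grip_force: 40.4
101.58476172215327 159.1661366984799 -9.721709565343323
```

```bash
cat > st.py <<'E'
from h import *
s=r.sense(); p=s['tool_pos'][:2]-[546.7,129.7]; print(s['time'],s['tool_pos'].round(1),np.hypot(*p).round(1),np.degrees(np.arctan2(p[1],p[0])).round(1)%360,s['tcp_rot'].round(1),'F',s['ft_force'].round(1),'F in tool',totool({'tcp_rot':s['tcp_rot'],'tool_pos':0},s['ft_force']),s['finger_gap'],s['grip_force'])
E
python3 -m jog '[[0,0,-4,-1.5,0,0,1],[0,0,0,-2.7,13.7,0,1],[0,0,-8,0,0,0,1],[0,0,0,-2.7,13.7,0,1],[0,0,-4,0,0,0,1]]'>/dev/null; python3 -m jog '[[0,0,0,0,0,0,1]]'>/dev/null; python3 st.py
```

```text
14.65 [444.4 138.6 213.2] 102.7 175.0 [180.    0.2   6.3] F [-7.2 -0.3 -0.1] F in tool [-7.1 -0.5  0.1] 27.41558599981451 40.573318004608154
```

```bash
python3 -m jog '[[0,0,-4,-1,0,0,1],[0,0,0,-2.7,13.7,0,1],[0,0,-8,0,0,0,1],[0,0,0,-2.7,13.7,0,1],[0,0,-4,0,0,0,1]]'>/dev/null; python3 -m jog '[[0,0,0,0,0,0,1]]'>/dev/null; python3 st.py
python3 -m jog '[[0,0,-4,-1,0,0,1],[0,0,0,-2.7,13.7,0,1],[0,0,-4,0,0,0,1],[0,0,0,0,0,0,1]]'>/dev/null; python3 st.py
```

```text
15.25 [444.9 110.1 212.8] 103.6 190.9 [-180.     0.3   22.2] F [-6.6 -2.  -2.1] F in tool [-6.9 -0.7  2.1] 26.70450963710892 40.83290934562683
15.65 [447.2  96.  212.7] 105.0 198.7 [-179.9    0.3   30.2] F [-8.1 -4.3 -0.2] F in tool [-9.2 -0.3  0.3] 26.819167689671616 40.914963483810425
```

```bash
sed -i 's/546.7,129.7/543.6,126/' st.py
python3 -m jog '[[0,0,-4,-1,0,0,1],[0,0,0,-2.7,13.7,0,1],[0,0,-8,0,0,0,1],[0,0,0,-2,10,0,1],[0,0,-3,0,0,0,1]]'>/dev/null; python3 -m jog '[[0,0,0,0,0,0,1]]'>/dev/null; python3 st.py; for i in 1 2; do python3 -m jog '[[0,0,-1,-0.5,3,0,1],[0,0,-1,0,0,0,1]]'>/dev/null; python3 st.py;done
```

```text
16.25 [456.8  73.5 212.5] 101.4 211.2 [-179.9    0.4   45.2] F [-9.7 -6.3  0.4] F in tool [-11.3  -2.5  -0.3] 27.175509115493224 41.03651762008667
16.45 [458.4  71.  212.5] 101.4 212.9 [-179.8    0.4   47.1] F [-9.  -9.4  1. ] F in tool [-13.   -0.2  -0.9] 26.97861410577061 41.112574338912964
16.65 [460.4  68.3 212.6] 101.3 214.8 [-179.8    0.4   49.1] F [-10.  -10.6   1. ] F in tool [-14.6  -0.6  -0.9] 26.98256121935195 41.13079011440277
```

```bash
for i in 1 2 3; do python3 -m jog '[[0,0,-1,-2,3,0,1],[0,0,-1,0,0,0,1]]'>/dev/null; python3 st.py;done
```

```text
16.85 [462.3  65.3 212.6] 101.4 216.7 [-179.9    0.2   51.1] F [-2.6 -7.3 -4.4] F in tool [-7.3  2.5  4.5] 26.835637868506254 40.66015005111694
17.05 [464.5  62.7 212.9] 101.3 218.7 [-1.80e+02  1.00e-01  5.32e+01] F [  3.2  -3.4 -10.3] F in tool [-0.8  4.6 10.3] 27.129298958011333 40.149879455566406
17.25 [466.5  59.9 213.7] 101.6 220.6 [180.   -0.   55.2] F [-0.4 -1.6 -7.8] F in tool [-1.5  0.6  7.8] 26.85014701069895 40.58822214603424
```

```bash
for i in 1 2 3; do python3 -m jog '[[0,0,-1,-0.4,2,0.3,1],[0,0,0,0,0,0,1]]'>/dev/null; python3 st.py;done
```

```text
17.45 [467.5  58.5 213.6] 101.7 221.5 [-180.     0.    56.2] F [  4.1  -0.6 -11.1] F in tool [ 1.8  3.7 11.1] 27.129146501124435 40.46838998794556
17.65 [468.8  57.1 213.6] 101.7 222.7 [-180.     0.    57.2] F [ 1.2 -1.  -9. ] F in tool [-0.2  1.5  9. ] 27.04421299294974 40.57706952095032
17.85 [470.2  55.6 213.4] 101.8 223.8 [-180.     0.    58.2] F [-1.9 -2.1 -6.9] F in tool [-2.8 -0.5  6.9] 26.90680160585513 40.81021070480347
```

```bash
for i in 1 2 3; do python3 -m jog '[[0,0,-1,-0.2,2,0.3,1],[0,0,0,0,0,0,1]]'>/dev/null; python3 st.py;done; python3 - <<'E'
from h import *
import bench
for n in ('scene','top'): 
    d=snap(n,n+'9.png')
a=cv2.imread('pics/scene9.png')[170:290,200:390]; b=cv2.imread('pics/top9.png')[170:270,230:350]
cv2.imwrite('pics/c9.png',np.hstack([cv2.resize(a,(475,300),interpolation=2),cv2.resize(b,(320,300),interpolation=2)]))
E
```

```text
18.05 [471.3  54.3 213.2] 101.8 224.8 [-1.799e+02  1.000e-01  5.920e+01] F [-5.9 -2.4 -3.3] F in tool [-5.  -3.8  3.3] 26.69160350759182 41.144970059394836
18.25 [472.5  53.  213. ] 101.9 225.8 [-1.799e+02  1.000e-01  6.020e+01] F [-10.1  -3.3  -0.1] F in tool [-7.8 -7.1  0.2] 26.859209154657943 41.45041465759277
18.45 [473.7  51.7 212.8] 102.0 226.7 [-1.798e+02  1.000e-01  6.120e+01] F [-13.6  -3.5   2.1] F in tool [ -9.7 -10.3  -2. ] 26.912669258893384 41.75490081310272
```

View pics/c9.png

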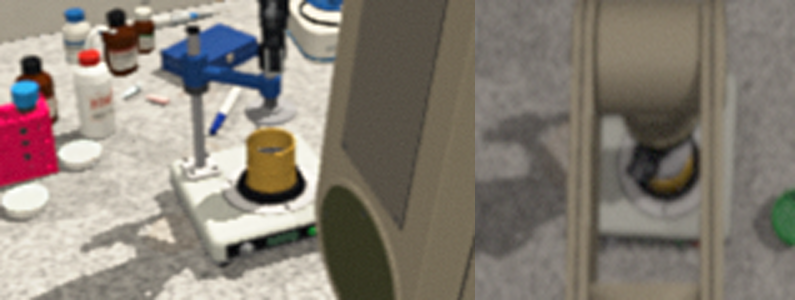

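The crop shows the arm over the tower, with the lid hanging clear above the new sieve. The steadily growing counterforce along tool y means the arm is on its stop. I'll relieve part of the load and lower the arm.

```bash
python3 -m jog '[[0,0,0,-2,-2,0,1],[0,0,0,0,0,0,1]]'>/dev/null; python3 st.py; python3 -m jog '[[0,0,0,0,0,4,1],[0,0,0,0,0,5,1],[0,0,0,0,0,5,1],[0,0,0,0,0,0,1]]'>/dev/null; python3 st.py; python3 -m jog '[[0,0,0,0,0,4,1],[0,0,0,0,0,4,1],[0,0,0,0,0,4,1],[0,0,0,0,0,0,1]]'>/dev/null; python3 st.py
```

```text
18.75 [472.2  52.4 212.5] 102.6 225.9 [-1.799e+02 -1.000e-01  6.130e+01] F [-3.7  4.  -6.3] F in tool [ 1.7 -5.2  6.4] 26.995495814728873 40.88893711566925
19.15 [472.   51.8 198.9] 103.1 226.0 [-179.9   -0.    61.2] F [-7.8  2.2  1. ] F in tool [-1.8 -7.9 -1. ] 27.28946025489138 41.698447465896606
19.55 [472.1  51.7 187. ] 103.1 226.1 [-179.9   -0.    61.2] F [-8.   1.8  1.5] F in tool [-2.2 -7.9 -1.5] 26.90658413843459 41.78402781486511
```

```bash
python3 - <<'E'
from h import *
d=snap('scene','scene10.png')
def bl(p):
    m=cv2.inRange(cv2.cvtColor(p,cv2.COLOR_BGR2HSV),(105,140,40),(125,255,255)); k=np.zeros_like(m); k[190:230,270:318]=m[190:230,270:318]
    v,u=np.nonzero(k); return len(u),{c:(v[u==c].max()) for c in range(272,318,4) if (u==c).any()}
for f in ('scene9.png','scene10.png'): print(bl(cv2.imread('pics/'+f)))
E
python3 -m jog '[[0,0,0,0,0,3,1],[0,0,0,0,0,2,1],[0,0,0,0,0,2,1],[0,0,0,0,0,0,1]]'>/dev/null; python3 st.py
```

```text
(416, {272: np.int64(199), 276: np.int64(204), 280: np.int64(203), 284: np.int64(201), 288: np.int64(218), 292: np.int64(202), 296: np.int64(203), 300: np.int64(204), 304: np.int64(205), 308: np.int64(208)})
(439, {272: np.int64(199), 276: np.int64(211), 280: np.int64(211), 284: np.int64(208), 288: np.int64(218), 292: np.int64(209), 296: np.int64(210), 300: np.int64(211), 304: np.int64(212), 308: np.int64(215)})
20.0 [472.1  51.7 180.3] 103.1 226.1 [-179.9   -0.    61.2] F [-7.9  0.8  3.4] F in tool [-3.1 -7.3 -3.4] 26.55723745963104 41.922767758369446
```

The blue arm went down with the hand by about 7 px. Now 1 mm steps.

```bash
for i in 1 2 3 4 5 6; do python3 -m jog '[[0,0,0,0,0,1,1],[0,0,0,0,0,0,1]]'|sed -n '2p;4p'; done
```

```text
tool_pos: [472.1, 51.7, 179.4]
ft_force: [-10.0, 0.5, 2.9]
tool_pos: [472.1, 51.7, 178.4]
ft_force: [-9.3, 0.8, 2.5]
tool_pos: [472.1, 51.7, 177.4]
ft_force: [-8.7, 0.7, 3.9]
tool_pos: [472.1, 51.7, 176.4]
ft_force: [-9.9, 0.8, 3.5]
tool_pos: [472.1, 51.7, 175.4]
ft_force: [-8.6, 0.0, 3.1]
tool_pos: [472.1, 51.6, 174.4]
ft_force: [-9.3, 0.2, 3.5]
```

```bash
for i in 1 2 3 4; do python3 -m jog '[[0,0,0,0,0,1,1],[0,0,0,0,0,0,1]]'|sed -n '2p;4p'; done
```

```text
tool_pos: [472.2, 51.7, 173.6]
ft_force: [-9.5, 1.2, 3.8]
tool_pos: [472.2, 51.7, 172.7]
ft_force: [-10.2, 0.6, 4.7]
tool_pos: [472.2, 51.7, 171.7]
ft_force: [-9.7, 0.9, 5.1]
tool_pos: [472.2, 51.7, 170.8]
ft_force: [-10.5, 0.3, 6.3]
```

```bash
for i in 1 2 3; do python3 -m jog '[[0,0,0,0,0,1,1],[0,0,0,0,0,0,1]]'|sed -n '2p;4p'; done
```

```text
tool_pos: [472.2, 51.7, 169.9]
ft_force: [-10.9, 1.4, 6.7]
tool_pos: [472.2, 51.7, 169.0]
ft_force: [-12.1, 0.9, 7.4]
tool_pos: [472.2, 51.7, 168.0]
ft_force: [-11.5, 0.0, 7.9]
```

```bash
python3 -m jog '[[0,0,0,0,0,0,0.6],[0,0,0,0,0,0,0.3],[0,0,0,0,0,0,0],[0,0,0,0,0,0,-0.5],[0,0,0,0,0,0,-1]]';python3 -m jog '[[0,0,0,0,0,0,-1],[0,0,0,0,0,0,-1],[0,0,0,0,0,-15,-1],[0,0,0,0,0,-40,-1],[0,0,0,0,0,-50,-1]]'; python3 -m jog '[[0,0,0,-10,0,-50,-1],[0,0,0,-30,0,-30,-1],[0,0,0,-20,0,0,-1],[0,0,0,0,0,0,-1],[0,0,0,0,0,0,-1]]'; python3 - <<'E'
from h import *
d=snap('wrist','w6.png'); s=d['s']; print(s['tool_pos'],s['tcp_rot'])
hsv=cv2.cvtColor(d['pixels'],cv2.COLOR_RGB2HSV)
m=cv2.inRange(hsv,(105,120,40),(125,255,255)); n,l,st,c=cv2.connectedComponentsWithStats(m)
for i in range(1,n):
    if st[i,4]>150: print(st[i],c[i])
def px(p):
    from scipy.spatial.transform import Rotation as R
    q=totool(s,p); H=np.linalg.inv(d['hand_eye']); x=H[:3,:3]@q+H[:3,3]; return (d['cx']-d['fx']*x[0]/x[2],d['cy']+d['fy']*x[1]/x[2])
for k,p in dict(tower_knobtop=[471.6,62.3,199],column=[545,128,250],head=[471.6,62.3,160]).items(): print(k,px(p))
dk=(d['pixels'].max(2)<65).astype(np.uint8); n,l,st,c=cv2.connectedComponentsWithStats(dk)
for i in range(1,n):
    if 200<st[i,4]<8000: print('dark',st[i],c[i])
sc=snap('scene','scene11.png')
E
```

```text
time: 23.1
tool_pos: [473.4, 51.3, 167.3]
tcp_rot: [179.9, -0.0, 61.2]
ft_force: [-0.9, 1.0, 0.2]
finger_gap: 70.2
grip_force: 0.0
time: 23.6
tool_pos: [471.0, 51.3, 271.5]
tcp_rot: [-179.8, 0.1, 61.2]
ft_force: [1.1, 0.7, 0.3]
finger_gap: 85.2
grip_force: 0.0
time: 24.1
tool_pos: [443.7, -1.1, 351.2]
tcp_rot: [180.0, -0.0, 61.1]
ft_force: [0.1, 0.1, -0.1]
finger_gap: 85.4
grip_force: 0.0
[443.73250686  -1.07482743 351.18851245] [ 1.79957463e+02 -3.77884159e-02  6.11330813e+01]
[332   0  35  19 385] [349.38181818   8.56623377]
[ 595    0   45   49 1117] [624.3312444   15.99910474]
[327  17  24  32 417] [338.29256595  33.01678657]
[451  22  34  16 324] [468.47222222  28.1882716 ]
tower_knobtop (np.float64(312.592858900635), np.float64(109.09998197767881))
column (np.float64(359.45493241669976), np.float64(-32.83330413660616))
head (np.float64(313.30397435258465), np.float64(107.41819270582523))
dark [330   1  32  28 203] [341.68965517  16.48275862]
dark [ 570    0   70   59 1447] [607.77608846  27.33932274]
dark [285  69  33  25 232] [300.21551724  78.49137931]
dark [627 136  13  58 393] [632.96692112 165.13486005]
dark [ 137  159   96  105 3822] [191.86865515 208.2032967 ]
dark [612 221  28  33 214] [629.52336449 236.75233645]
```

```bash
python3 - <<'E'
from h import *
im=cv2.imread('pics/w6.png'); g=im.max(2)
hsv=cv2.cvtColor(im,cv2.COLOR_BGR2HSV)
for v in range(30,150,4):
    print(v,''.join('B' if 100<h<128 and s>110 else 'Y' if 14<h<27 and s>80 else '#' if b<70 else '+' if b<110 else '.' for (h,s,b) in hsv[v,262:372:2]))
E
```

```text
30 +++++++++.....................+....BBBBBBBB+..+##......
34 +++#+....+........................BBBBBBBBB....+.......
38 ++..............................++BBBBBBBB.............
42 .................................BBBBBBBB+..+..........
46 ................................+BB+BBBBB..............
50 .................+.............++.++B.B................
54 ..........................+....+++.....+...............
58 ..................+++.........+++.....+................
62 ..............++...........+++++.....++................
66 ............#............++..+.......+...+.............
70 ..........#...........+#####++.............+...........
74 ...+....#+........##########+................+.........
78 .......#........######++++++BBBB.BB+##........+........
82 ......+.......#####+++++++#+BBBB.BB#####.......+.......
86 .....++......###Y++++++++++B.BBBBB...####..............
90 .....+......###++++++++++++++...B+....+###......+......
94 ...........###++++++++++######..B......+###......+.....
98 ...........+#+..+++++##+#++#+###+.......###......#.....
102 ....+......+++...+++++++#+++++++#.......+##......#.....
106 ...........++.....+++++++++++++++#.......##............
110 ...........++Y.....#+++++++++++++#......###............
114 ............++.....+++++++++++++#+......##+.....+......
118 ......+......+Y......++++++++++#.......###.............
122 .........++...++.......++#+###........##+..............
126 +.......+......+#Y..................###...++...........
130 ++.......#.......###Y............+###..................
134 ..#.......++........++###########+.........#...........
138 ...#.........+.........................................
142 ....#..........++.....................+................
146 +..+.#.............+#.............+....................
```

The knob's top face is at (313,109), and the tower axis projects to (312.6,109.1), so the arm is exactly over the tower. The force slope gives about 5 mm of spring travel.

```bash
python3 -c "
from bench import r
print(r.hand_in())"
```

```text
the job is handed in; nothing more can be done
None
```

I nested the brass sieve on the tower, swung the hold-down arm to its stop and eased the lid down to about 5 mm of spring travel (judged from the force). I handed the job in at about 24 s, and no verdict came back.

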